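# Restock the tray behind the cabinet's front panel

### The job

Lift the white front panel out of the clips of the blue parts cabinet and lean it against the cardboard carton, standing on the bench at a clear slant and steady by itself. Then stand the steel pipe coupling upright in the tray's empty pocket, and slide the loaded tray into the cabinet's bottom bay, pull handle outwards, until it is fully home. Leave the panel leaning there and do not disturb the other things on the bench.

Things in the scene. Friction and masses are not known exactly. Their poses are not given: they have to be found in the camera images.
- cabinet: Blue steel parts cabinet, fixed, 150 deep (x) x 196 wide (y) x 150 high. Origin: bottom middle of its front face; x points into it. Bottom bay, open to the front, no floor (tray slides on the bench): 134 wide, 80 high, 143 deep, centred; the front above is closed. At each lower front corner an L-clip 40 high, 18.5 out from the face, groove 14.5 deep for the panel, 160 free between the clips.
- panel: Plain white flat panel, 10 thick (x) x 180 wide (y) x 200 high (z), 0.35 kg. Origin: its centre. It starts upright on the bench in the clips, flat on the cabinet's front, covering the bay; its top edge is 50 above the cabinet's top. It comes out straight upwards (over 40).
- carton: Closed heavy cardboard carton, fixed, 200 (x) x 150 (y) x 120 high. Origin: centre of its underside, on the bench. It is the support to lean the panel against. Its +y face is the free one, looking along the bench towards the tray.
- tray: Steel parts tray, 140 long (x) x 120 wide (y), walls 25 high and 4 thick, floor 4 thick, 2 x 2 pockets, three holding fixed small hardware. 0.5 kg. Origin: centre of its underside; x points to its rear, which enters the bay first. Fully home its front wall is flush with the cabinet's front face: the origin is then 70 to 73 inside.
- tray_pull (a point): Middle of the tray's black pull, a solid block on the front wall (-x): 40 long (x) x 18 wide (y), 10 to 44 above the bench; this point is 94 before the tray's origin, 32 up. Axes as the tray's. Tray home, the pull stands 40 out of the cabinet's 150 high face, which an upright gripper would hit: tilt the tool back, away from the cabinet, some 33 degrees about the pull's y axis.
- tray_pocket (a point): Centre of the floor of the tray's empty pocket (front right), 4 above the bench; the pocket is about 64 (x) x 54 (y).
- coupling: Steel pipe coupling, upright round piece 34 in diameter, 55 high, with a narrower waist 16 to 26 above its foot. 0.18 kg. Origin: centre of its underside; z is its axis. It may stand on either end.
- spray_can: Bystander: can, 56 diameter, 150 high. Origin: centre of its underside.
- stock_box: Bystander: small cardboard box 70 x 50 x 45. Origin: centre of its underside.
- bolt_cup: Bystander: open red metal cup, 70 diameter at the rim, 70 high. Origin: centre of its underside.
There are look-alikes about, which are no part of the job. Several things have the shape of the tray; the one meant has the colours described above.

How it is judged:
By the outcome, as a careful person would: the job done as asked, in the order asked, and still so for the second after the job is handed in, with the robot touching nothing.
It also fails if it takes over 67 s, if anything falls off the work surface, if the arm or the gripper's body presses on something with over 40 N, if the wrist force passes 120 N, or if a joint passes its speed limit or range.

### The arm

A 6-joint arm with a two-finger parallel gripper is mounted at the origin on the work surface. World frame = base frame: x ahead of the robot, y to its left, z up, the work surface at z = 0. Lengths are in m, angles in rad, forces in N, time in s.
With the tool pointing down it reaches from about 0.25 to 0.8 m from the base axis. Payload 3.9 kg.
Tool frame: the origin (TCP) lies midway between the tips of the shut fingers; the grasp point (between the pads) lies 19 mm behind it (robot.grasp_offset is the distance from the TCP to the grasp point, in m); z points along the fingers, y is the line along which they close (so a half turn about z gives the same grasp; the last joint's range is limited). The gripper opens to 85 mm and grips with 20 to 120 N. Pads are 22 mm wide; open, the fingers measure 114 mm over their backs; the gripper's body (76 mm by 85 mm) begins 54 mm behind the grasp point. The pads swing forward as they close: fully open they stand 13 mm farther back than shut.
Start: joints at [-1.206, 0.26, -0.138, 1.173, 0, 1.571], TCP at [0.187, -0.49, 0.231] pointing down, gripper open.
Joint ranges: [-2.78, 2.78], [-0.83, 1.72], [-1.28, 1.37], [-1.9, 2.12], [-1.57, 1.48], [-3.14, 3.14]. Speed limits (rad/s): [2.57, 2.57, 3.14, 3.14, 3.14, 3.14].

### API

Orientations are given as [roll, pitch, yaw] about the fixed x, y, z axes, in that order (R = Rz(yaw) Ry(pitch) Rx(roll)).
In Python, from workcell import robot gives the robot as it stands. Calls block until the motion is done:
- robot.reach(position, orientation): joint-space move of the TCP to a pose.
- robot.move_l(position, velocity=0.15, rot=None, until_force=None): straight line of the TCP; rot=None keeps the orientation; velocity is the mean speed in m/s. With until_force (N) it stops when the force on the tool has changed by that much, and returns True; else False.
- robot.move_j(angles): joint-space move.
- robot.let_go() and robot.grab(grasp_force=None): open the fingers fully, or close them until they stop; grasp_force is the grip in N (None keeps the last).
- robot.wait(seconds).
- robot.inverse_kinematics(position, orientation): joint angles nearest the present ones, or None.
- robot.snapshot(name): name is "scene" or "top"; returns a dict with "color" (480x640x3 uint8, red, green, blue), "vfov" (degrees; the focal length in pixels is half the picture's height over the tangent of half this angle, whatever the lens; pixels are square), "cx", "cy" (the principal point, pixels), "R" (3x3) and "t" (3): a world point X has camera coordinates R X + t. Camera axes: x right, y down, z forward; pixel columns grow to the right and rows downward; lengths in m; the calibration is good to about 2 mm. A picture is of the moment at which its call begins. There is no depth.
A pose or a line that the arm cannot do raises robot.Unreachable and nothing moves.
- robot.close_job(): hands the job in; it is judged then, once.
Trained networks look in a picture, given as the dict that the camera call returned (one of the last four; its "shot" number tells which), for a name from the list of things; names that differ only in an ending like _2 or _b are one class to them, and where a whole thing is asked for, a point or a joint stands for the part that bears it (a point fixed in the world has none). Each returns a list of dicts, best first, with "score" (0 to 1); they miss things now and then, are a little off and sometimes report something else, mostly with a low value. They report only what shows in the picture. A call takes as long as a camera call. They do not tell look-alikes from the thing itself.
- robot.boxes_of(picture, name): "bbox" ([centre column, centre row, width, height] in pixels, round what is visible of it).
- robot.regions_of(picture, name): "mask" (480x640 bool, what is visible of it) and "bbox" ([centre column, centre row, width, height] in pixels, round what is visible of it).
- robot.tip_of(picture, name): "xy" ([column, row] in pixels: a listed point, or the origin of a listed thing).
Readings, each from a call of its own:
- robot.get_clock(): time.
- robot.get_joint_positions(): joint angles.
- robot.get_joint_velocities(): joint speeds.
- robot.get_tau(): joint torques, N m.
- robot.get_ee_pos(): TCP position.
- robot.get_orientation(): TCP orientation.
- robot.get_contact_force(): force on the tool from outside, world axes, zero at the start.
- robot.get_ft_torque(): the same for the moment, N m.
- robot.get_finger_gap(): finger opening in m.
- robot.get_grasp_force(): force on a finger pad.
Only numpy, scipy, OpenCV 4.12 (cv2) and the standard library are available. Lean on these libraries where they do the work, as an engineer would, in place of code of your own. Each camera call takes 0.05 s, during which the arm holds its last target. There are 200 camera calls.

## Working session

There is one attempt and no reset: what is moved stays moved. The work goes in short steps, each a Python script; the robot and the scene stay as the last script left them, time stands still between calls to the robot, and variables do not carry over. Pictures are saved under pics/ and viewed, at most 10 in all, crops included, and the job is handed in when it is done.

```bash
ls; mkdir -p pics; cat > look.py <<'E'
from workcell import robot
import cv2,numpy as np
s=robot.snapshot("scene");t=robot.snapshot("top")
for n,p in (("scene",s),("top",t)):
    cv2.imwrite(f"pics/{n}0.png",p["color"][:,:,::-1]); print(n,p["vfov"],p["cx"],p["cy"],np.round(p["R"],3).tolist(),np.round(p["t"],3).tolist())
    for k in "cabinet panel carton tray tray_pull tray_pocket coupling spray_can stock_box bolt_cup".split():
        print(k,[(np.round(d["xy"]).tolist(),round(d["score"],2)) for d in robot.tip_of(p,k)][:4],[(np.round(d["bbox"]).tolist(),round(d["score"],2)) for d in robot.boxes_of(p,k)][:4])
print(robot.get_clock())
E
python3 look.py
```

```text
pics
scene 51.443394972233364 311.15318221537035 225.33289904912863 [[-0.012, 1.0, -0.009], [0.618, 0.0, -0.786], [-0.786, -0.014, -0.618]] [-0.022, -0.248, 1.605]
cabinet [([462.0, 233.0], 0.48)] [([399.0, 289.0, 121.0, 114.0], 0.59), ([388.0, 224.0, 88.0, 30.0], 0.38)]
panel [] [([389.0, 223.0, 93.0, 34.0], 0.96)]
carton [([133.0, 247.0], 0.88)] [([123.0, 232.0, 87.0, 98.0], 0.62)]
tray [([281.0, 258.0], 0.77), ([416.0, 180.0], 0.63)] [([417.0, 180.0, 66.0, 36.0], 0.96), ([280.0, 251.0, 59.0, 65.0], 0.89), ([117.0, 298.0, 37.0, 40.0], 0.3)]
tray_pull [([282.0, 224.0], 0.77), ([443.0, 182.0], 0.72)] [([418.0, 176.0, 69.0, 40.0], 0.89), ([278.0, 250.0, 55.0, 68.0], 0.69)]
tray_pocket [([268.0, 248.0], 0.81), ([278.0, 260.0], 0.71), ([431.0, 179.0], 0.57)] [([416.0, 174.0, 66.0, 44.0], 0.77), ([398.0, 287.0, 120.0, 114.0], 0.34)]
coupling [([214.0, 304.0], 0.54)] [([212.0, 302.0, 15.0, 19.0], 0.86)]
spray_can [([461.0, 232.0], 0.98)] [([468.0, 209.0, 35.0, 61.0], 0.69), ([390.0, 225.0, 91.0, 27.0], 0.43)]
stock_box [([266.0, 365.0], 0.97)] [([266.0, 359.0, 29.0, 51.0], 0.91)]
bolt_cup
[... 430 characters left out ...]
 [([192.0, 350.0], 0.61), ([334.0, 215.0], 0.57)] [([336.0, 224.0, 44.0, 68.0], 0.91), ([192.0, 352.0, 72.0, 73.0], 0.63)]
tray_pull [([334.0, 255.0], 0.71), ([164.0, 323.0], 0.6)] [([190.0, 349.0, 72.0, 68.0], 0.8), ([335.0, 226.0, 44.0, 65.0], 0.69)]
tray_pocket [([342.0, 230.0], 0.95), ([174.0, 344.0], 0.57)] [([334.0, 222.0, 46.0, 66.0], 0.81), ([190.0, 349.0, 72.0, 73.0], 0.74)]
coupling [([386.0, 166.0], 0.67)] [([336.0, 113.0, 24.0, 32.0], 0.65)]
spray_can [([163.0, 250.0], 0.58), ([242.0, 178.0], 0.48)] [([155.0, 252.0, 43.0, 26.0], 0.95)]
stock_box [([332.0, 117.0], 0.77)] [([336.0, 114.0, 23.0, 32.0], 0.73)]
bolt_cup [([450.0, 165.0], 0.91)] [([458.0, 163.0, 35.0, 32.0], 0.97)]
2.1
```

```bash
python3 -c "
import cv2
for n,(a,b,c,d) in dict(scene=(70,140,450,300),top=(120,80,400,300)).items():
    i=cv2.imread(f'pics/{n}0.png')[b:b+d,a:a+c]; s=1.75 if n=='scene' else 2; cv2.imwrite(f'pics/{n}0c.png',cv2.resize(i,None,fx=s,fy=s,interpolation=3))"
```

```text
(no output)
```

View pics/scene0c.png

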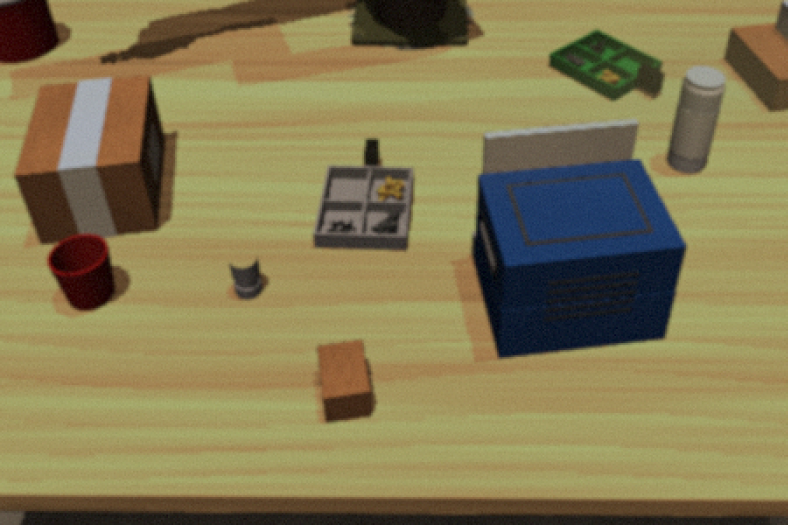

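View pics/top0c.png

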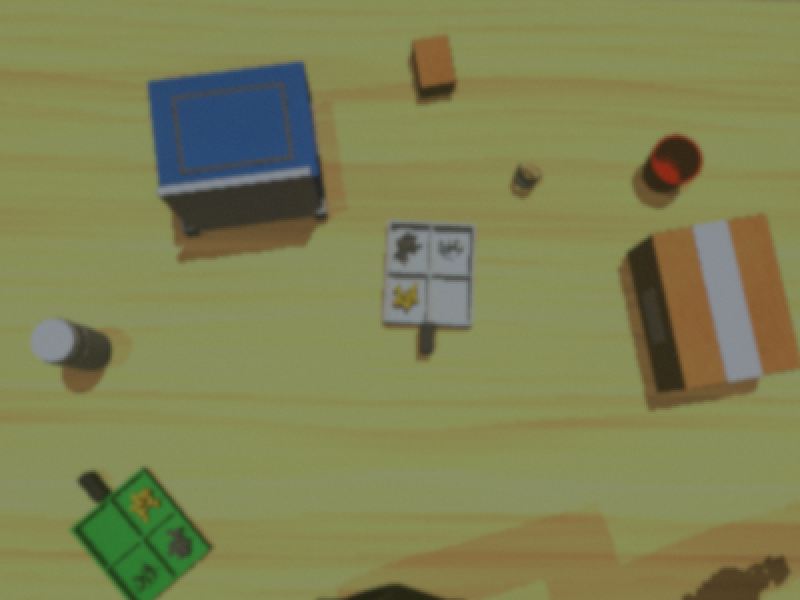

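The scene camera looks back at the robot from the far side. In full pixels:

| Thing | scene | top |
|---|---|---|
| Cabinet | (400, 287) | (238, 150) |
| White panel, on the cabinet's robot side | (390, 225) | – |
| Grey tray, pull towards the robot, empty pocket on its right | (279, 258) | (334, 215) |
| Coupling | (211, 300) | (382, 170) |
| Carton, dark +y face on the left in top | (124, 228) | (475, 235) |

The green tray is the look-alike. Next I fit box and cylinder silhouettes to the masks in both views.

```bash
cat > fit.py <<'E'
import cv2,numpy as np
from scipy.optimize import minimize
def proj(p,X):
    c=np.asarray(X)@np.array(p["R"]).T+np.array(p["t"]); f=240/np.tan(np.radians(p["vfov"]/2))
    return np.c_[p["cx"]+f*c[:,0]/c[:,2],p["cy"]+f*c[:,1]/c[:,2]]
def ray(p,uv,z):
    f=240/np.tan(np.radians(p["vfov"]/2)); R=np.array(p["R"]);t=np.array(p["t"])
    o=-R.T@t; d=R.T@np.array([(uv[0]-p["cx"])/f,(uv[1]-p["cy"])/f,1]); return o+d*(z-o[2])/d[2]
def tri(p,a,q,b):
    o1,e1=ray(p,a,0),ray(p,a,.3);o2,e2=ray(q,b,0),ray(q,b,.3);d1,d2=e1-o1,e2-o2
    s=np.linalg.lstsq(np.c_[d1,-d2],o2-o1,rcond=None)[0];A=o1+s[0]*d1;B=o2+s[1]*d2
    return (A+B)/2,np.linalg.norm(A-B)
def box(x0,x1,y0,y1,z0,z1): return np.array([[x,y,z] for x in(x0,x1) for y in(y0,y1) for z in(z0,z1)])
def cyl(r,h): a=np.linspace(0,2*np.pi,24); return np.vstack([np.c_[r*np.cos(a),r*np.sin(a),0*a+z] for z in(0,h)])
def place(M,v):
    c,s=np.cos(v[2]),np.sin(v[2]); return M@np.array([[c,s,0],[-s,c,0],[0,0,1]])+[v[0],v[1],v[3] if len(v)>3 else 0]
def render(p,Ms,v,S=4):
    m=np.zeros((480*S,640*S),np.uint8)
    for M in Ms:
        h=cv2.convexHull(((proj(p,place(M,v))+.5)*S).astype(np.float32)); cv2.fillConvexPoly(m,np.round(h).astype(np.int32),255)
    return cv2.resize(m,(640,480),interpolation=cv2.INTER_AREA)/255.
def fit(obs,Ms,v0):
    def cost(v): return np.mean([1-np.minimum(r,m).sum()/np.maximum(r,m).sum() for p,m in obs for r in[render(p,Ms,v)]])
    n=len(v0);sx=np.vstack([v0]+[np.array(v0)+np.eye(n)[i]*[.015,.015,.1,.01][i] for i in range(n)])
    r=minimize(cost,v0,method="Nelder-Mead",options=dict(initial_simplex=sx,xatol=2e-4,fatol=1e-4,maxiter=200)); return r.x,r.fun
E
cat > m1.py <<'E'
from workcell import robot
from fit import *
import pickle
s=robot.snapshot("scene");t=robot.snapshot("top"); pickle.dump((s,t),open("p0.pkl","wb"))
def mask(p,n,near):
    L=[d for d in robot.regions_of(p,n) if np.hypot(d["bbox"][0]-near[0],d["bbox"][1]-near[1])<25]
    return L[0]["mask"].astype(float) if L else None
T={"cabinet":([box(0,.15,-.098,.098,0,.15)],(400,287),(238,150),.12),
"carton":([box(-.1,.1,-.075,.075,0,.12)],(124,228),(475,235),.12),
"tray":([box(-.07,.07,-.06,.06,0,.025),box(-.114,-.07,-.009,.009,.01,.044)],(279,252),(334,222),0.),
"coupling":([cyl(.017,.055)],(211,300),(382,170),0),
"panel":([box(-.005,.005,-.09,.09,0,.2)],(390,224),(241,179),.12)}
out={}
for n,(M,a,b,y) in T.items():
    ms,mt=mask(s,n,a),mask(t,n,b)
    out[n]=(ms,mt); x0=ray(t,b,.03)
    if n=="cabinet": x0=x0-[.07,0,0]
    obs=[(p,m) for p,m in((s,ms),(t,mt)) if m is not None and not(n=="panel" and p is s)]
    for tag,o in (("both",obs),)+ (tuple((k,[q]) for k,q in zip("12",obs)) if len(obs)>1 else ()):
        if not o: print(n,"none");continue
        v,c=fit(o,M,[x0[0],x0[1],y]+([0.] if tag=="both" and n!="coupling" else [])); print(n,tag,np.round(v,4),round(c,3))
pickle.dump(out,open("m0.pkl","wb"))
print("panel top edge L,R top view",ray(t,(200,174.5),.2),ray(t,(276,165.5),.2))
E
python3 m1.py
```

```text
cabinet both [ 0.6186  0.1897  0.1652 -0.0039] 0.15
cabinet 1 [0.621  0.1907 0.1508] 0.017
cabinet 2 [0.6194 0.1917 0.1473] 0.283
carton both [ 0.489  -0.4158  0.1918 -0.0021] 0.025
carton 1 [ 0.4899 -0.4149  0.1949] 0.027
carton 2 [ 0.489  -0.4146  0.1937] 0.024
tray both [ 0.5361 -0.0484 -0.0402 -0.0011] 0.048
tray 1 [ 0.5371 -0.049  -0.0396] 0.056
tray 2 [ 0.5364 -0.0478 -0.048 ] 0.038
coupling both [ 0.6795 -0.184   0.065 ] 0.57
coupling 1 [ 0.6858 -0.1825 -0.065 ] 0.384
coupling 2 [ 0.6654 -0.1775  0.1007] 0.748
panel both [ 0.6214  0.196   0.1596 -0.0398] 0.043
panel top edge L,R top view [0.59980061 0.27395585 0.2       ] [0.62375262 0.09801856 0.2       ]
```

```bash
python3 - <<'E'
from fit import *
import pickle
s,t=pickle.load(open("p0.pkl","rb"));m=pickle.load(open("m0.pkl","rb"))
print(ray(s,(214,304),0),ray(t,(386,166),0))
for i in (0,1):
    k=m["coupling"][i]; 
    if k is not None: ys,xs=np.where(k>0); print(xs.min(),xs.max(),ys.min(),ys.max(),k.sum())
im=[]
for p,(u,v) in((s,(211,300)),(t,(383,170))):
    im.append(cv2.resize(p["color"][v-20:v+20,u-20:u+20,::-1],(400,400),interpolation=cv2.INTER_NEAREST))
cv2.imwrite("pics/coup.png",np.hstack(im))
print(fit([(t,m["panel"][1])],[box(-.005,.005,-.09,.09,0,.2)],[.613,.19,.15]))
E
```

```text
[ 0.67616036 -0.18042789  0.        ] [ 0.6852115  -0.19412953  0.        ]
202 220 291 310 284.0
377 386 165 173 50.0
(array([0.61108188, 0.1900185 , 0.14679912]), np.float64(0.0794685625075876))
```

View pics/coup.png

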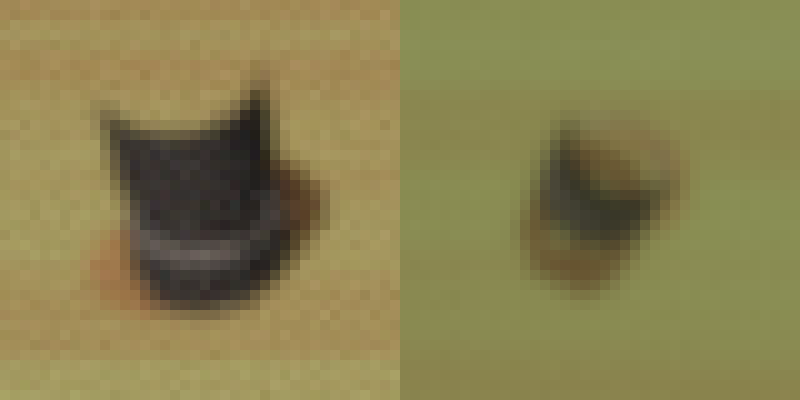

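The coupling's top disc mirrors the bench, which spoils its mask. In top its disc is centred near (385.3, 166.7); in scene its foot reaches row 311 and its horns are at (201.5, 290) and (217.5, 287). The bright waist is near the foot, so it stands the right way up. I'll check the coupling and plan the panel move.

```bash
cat > h.py <<'E'
from workcell import robot
import numpy as np
from scipy.spatial.transform import Rotation as Rn
CAB=np.array([.621,.1907,.149]);CAR=np.array([.4892,-.4152,.194]);TR=np.array([.5366,-.0485,-.042])
def loc(o,x,y,z=0):
    c,s=np.cos(o[2]),np.sin(o[2]); return np.array([o[0]+c*x-s*y,o[1]+s*x+c*y,z])
def rpy(z,y):  # tool axes z (approach), y (closing)
    z=np.array(z,float);z/=np.linalg.norm(z);y=np.array(y,float);y-=z*(y@z);y/=np.linalg.norm(y)
    return Rn.from_matrix(np.c_[np.cross(y,z),y,z]).as_euler("xyz")
def ax(o): c,s=np.cos(o[2]),np.sin(o[2]); return np.array([c,s,0]),np.array([-s,c,0])
def ik(p,r):
    q=robot.inverse_kinematics(list(p),list(r)); return None if q is None else np.round(q,2)
E
python3 - <<'E'
from fit import *; from h import *
import pickle
s,t=pickle.load(open("p0.pkl","rb"))
c=ray(t,(385.3,166.7),.055);print("coup",c)
P=proj(s,cyl(.017,.055)+[c[0],c[1],0]);print("foot",P[:24].min(0),P[:24].max(0),"top",P[24:].min(0),P[24:].max(0))
print("tri top disc", tri(t,(385.3,166.7),s,(209.3,288)))
cx,cy=ax(CAB);kx,ky=ax(CAR)
for sg in(1,-1):
    r=rpy([0,0,-1],sg*cx);p=loc(CAB,-.0055,0,.165);print("grasp",p,ik(p,r),ik(p+[0,0,.12],r))
for a in (16,):
  a=np.radians(a); up=np.cos(a)*np.array([0,0,1])-np.sin(a)*ky
  for sg in(1,-1):
    r=rpy(-up,sg*ky)
    # panel inner lower edge at foot; inner face passes carton top edge
    d=.12*np.tan(a)
    inner=loc(CAR,0,.075+d,0); foot=inner+.005*(np.cos(a)*ky+np.sin(a)*np.array([0,0,1]))
    p=foot+up*.165; print("lean",p,ik(p,r),ik(p+.06*ky+[0,0,.08],r))
tx,ty=ax(TR);b=np.radians(33)
for n,o,x in(("pull",TR,-.094),("pre",CAB,-.105-.094),("home",CAB,.0715-.094)):
  X,Y=ax(o);z=np.sin(b)*X-[0,0,np.cos(b)]
  for sg in(1,-1): r=rpy(z,sg*Y);p=loc(o,x,0,.032)+.016*z;print(n,p,ik(p,r),ik(p-.08*z,r))
for sg in(1,-1):
  for Y in (ty,tx):
    r=rpy([0,0,-1],sg*Y);print("coup",ik([c[0],c[1],.025],r),"pocket",ik(loc(TR,-.034,-.029,.03),r))
E
```

```text
coup [ 0.66698237 -0.18284273  0.055     ]
foot [205.67420621 295.22019812] [221.44946064 306.70043899] top [202.0224468  277.18219623] [218.3193599  288.57533836]
tri top disc (array([ 0.67056421, -0.18529972,  0.0430609 ]), np.float64(0.0008738959931156443))
grasp [0.61556094 0.18988353 0.165     ] [0.3  0.5  0.05 1.13 0.   1.72] [0.3  0.46 0.31 1.42 0.   1.72]
grasp [0.61556094 0.18988353 0.165     ] [ 0.3   0.5   0.05  1.13  0.   -1.42] [ 0.3   0.46  0.31  1.42  0.   -1.42]
lean [ 0.47594878 -0.34775382  0.15998637] [-0.72  0.58  0.14  1.36  0.17 -0.94] [-0.66  0.46  0.14  1.47  0.18 -0.88]
lean [ 0.47594878 -0.34775382  0.15998637] [-0.72  0.58  0.14  1.36  0.17  2.21] [-0.66  0.46  0.14  1.47  0.18  2.27]
pull [ 0.45138944 -0.04491905  0.01858127] [-0.13  0.23 -1.28 -0.51  0.05 -0.08] [-0.15 -0.07 -1.23 -0.15  0.06 -0.09]
pull [ 0.45138944 -0.04491905  0.01858127] [-0.13  0.23 -1.28 -0.51  0.05  3.06] [-0.15 -0.07 -1.23 -0.15  0.06  3.05]
pre [0.43282259 0.16245221 0.01858127] [ 0.48  0.24 -1.24 -0.46 -0.18  0.28] [ 0.54 -0.04 -1.19 -0.12 -0.21  0.33]
pre [0.43282259 0.16245221 0.01858127] [ 0.48  0.24 -1.24 -0.46 -0.18 -2.86] [ 0.54 -0.04 -1.19 -0.12 -0.21 -2.81]
home [0.60736697 0.18865351 0.01858127] [ 0.36  0.41 -0.86 -0.26 -0.11  0.18] [ 0.38  0.22 -0.87 -0.09 -0.12  0.19]
home [0.60736697 0.18865351 0.01858127] [ 0.36  0.41 -0.86 -0.26 -0.11 -2.97] [ 0.38  0.22 -0.87 -0.09 -0.12 -2.95]
coup [-0.27  0.67 -0.01  0.89  0.   -0.23] pocket [-0.15  0.4  -0.51  0.66  0.   -0.11]
coup [-0.27  0.67 -0.01  0.89  0.    1.35] pocket [-0.15  0.4  -0.51  0.66  0.    1.46]
coup [-0.27  0.67 -0.01  0.89  0.    2.92] pocket [-0.15  0.4  -0.51  0.66  0.    3.03]
coup [-0.27  0.67 -0.01  0.89  0.   -1.8 ] pocket [-0.15  0.4  -0.51  0.66  0.   -1.68]
```

```bash
cat > s1.py <<'E'
from h import *
cx,cy=ax(CAB);kx,ky=ax(CAR)
r=rpy([0,0,-1],-cx);p=loc(CAB,-.0055,0,.165)
robot.reach(p+[0,0,.07],r);robot.move_l(p,.12)
robot.grab(90);print("gap",robot.get_finger_gap(),robot.get_ee_pos(),robot.get_clock())
robot.move_l(p+[0,0,.14],.15);print("F",robot.get_contact_force(),robot.get_finger_gap())
a=np.radians(16);up=np.array([0,0,np.cos(a)])-np.sin(a)*ky
foot=loc(CAR,0,.075+.12*np.tan(a))+.005*(np.cos(a)*ky+[0,0,np.sin(a)])
q=foot+up*.165;rl=rpy(-up,ky)
robot.reach(q+.07*ky+[0,0,.10],rl)
robot.move_l(q+.014*ky+[0,0,.006],.15)
print("lat",robot.move_l(q-.012*ky+[0,0,.006],.04,until_force=4),robot.get_ee_pos(),q)
e=np.array(robot.get_ee_pos())+.001*ky;robot.move_l(e,.03)
print("down",robot.move_l(e-[0,0,.02],.03,until_force=4),robot.get_ee_pos(),robot.get_contact_force(),robot.get_clock())
E
python3 s1.py
```

```text
gap 0.008797867830167554 [0.61367196 0.18960136 0.1653357 ] 6.95
F [-3.50876821 -0.25015446 -3.62466189] 0.008939917566274679
lat True [ 0.47607895 -0.34987637  0.16546777] [ 0.47594878 -0.34775382  0.15998637]
down True [ 0.47544959 -0.34828752  0.15985984] [-1.4251505  -0.6636543   4.17477841] 11.825
```

```bash
cat > s2.py <<'E'
from h import *
import cv2
kx,ky=ax(CAR);a=np.radians(16);up=np.array([0,0,np.cos(a)])-np.sin(a)*ky
robot.let_go();e=np.array(robot.get_ee_pos())
robot.move_l(e+.06*up,.12);robot.move_l(e+.06*up+[0,0,.06],.15)
tx,ty=ax(TR);r=rpy([0,0,-1],-tx)
robot.reach([.676,-.183,.12],r)
s=robot.snapshot("scene");cv2.imwrite("pics/s2.png",cv2.resize(s["color"][140:380,70:390,::-1],None,fx=2.4,fy=2.4,interpolation=3))
print(robot.get_clock(),robot.get_joint_positions())
E
python3 s2.py
```

```text
14.9917 [-2.66281773e-01  6.17169313e-01  1.51836503e-01  1.10503076e+00
 -3.98883903e-04 -1.79275144e+00]
```

View pics/s2.png

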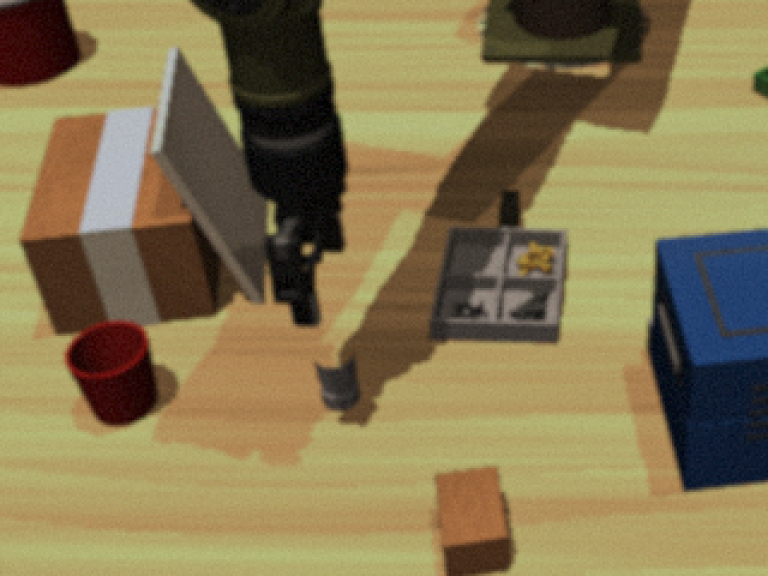

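The panel leans steadily on the carton (crop (210, 170)). The fingers hang near (300, 315) and the coupling stands at (338, 380), so I'll check by projection that they line up before descending.

```bash
python3 - <<'E'
from fit import *; import pickle
s,t=pickle.load(open("p0.pkl","rb"))
f=lambda X:np.round((proj(s,np.array(X))-[70,140])*2.4)
print("tips crop",f([[.676+.043,-.18,.133],[.676,-.183,.12],[.676+.057,-.18,.133]]))
for x,y in((.676,-.183),(.681,-.186),(.681,-.180)):
    P=f(cyl(.017,.055)+[x,y,0]);print(x,y,"foot",P[:24].min(0),P[:24].max(0),"top",P[24:].min(0),P[24:].max(0))
    Q=proj(t,cyl(.017,.055)+[x,y,0]);print("  topview foot",Q[:24].min(0),Q[:24].max(0),"top",Q[24:].min(0),Q[24:].max(0))
E
```

```text
tips crop [[316. 319.]
 [324. 295.]
 [313. 331.]]
0.676 -0.183 foot [324. 380.] [362. 408.] top [315. 336.] [354. 364.]
  topview foot [376.06756209 163.26073249] [388.11238864 174.97868316] top [379.02847142 157.31577097] [391.6186522  169.54480684]
0.681 -0.186 foot [319. 384.] [358. 412.] top [310. 340.] [350. 368.]
  topview foot [377.11733723 161.5522971 ] [389.15484288 173.25757301] top [380.12414581 155.53347068] [392.70632782 167.74868005]
0.681 -0.18 foot [326. 384.] [364. 412.] top [317. 340.] [357. 368.]
  topview foot [374.98692148 161.52379753] [387.02644277 173.2299545 ] top [377.89727613 155.50315445] [390.48166062 167.71932294]
```

```bash
cat > s3.py <<'E'
from h import *
import cv2
tx,ty=ax(TR);r=rpy([0,0,-1],-tx)
print(robot.get_ee_pos())
robot.move_l([.676,-.182,.021],.12)
robot.grab(50);print("gap",robot.get_finger_gap(),robot.get_grasp_force(),robot.get_clock())
robot.move_l([.676,-.182,.12],.15);print("gap",robot.get_finger_gap(),robot.get_contact_force())
P=loc(TR,-.034,-.029);q=robot.get_joint_positions()
rs=[rpy([0,0,-1],s*ty) for s in(1,-1)];d=[abs(robot.inverse_kinematics(list(P+[0,0,.12]),list(x))[5]-q[5]) for x in rs]
rr=rs[int(np.argmin(d))];robot.reach(P+[0,0,.12],rr)
s=robot.snapshot("scene");cv2.imwrite("pics/s3.png",cv2.resize(s["color"][160:310,190:390,::-1],None,fx=4,fy=4,interpolation=3))
robot.move_l(P+[0,0,.04],.12)
print("down",robot.move_l(P+[0,0,.018],.03,until_force=3),robot.get_ee_pos(),robot.get_clock())
E
python3 s3.py
```

```text
[ 0.67574107 -0.18444707  0.120469  ]
gap 0.03248864030156568 49.425244655285496 16.5
gap 0.032716446237069846 [ 0.02543152 -0.0854314  -1.87878497]
down True [ 0.50168528 -0.07610197  0.02560838] 20.2
```

View pics/s3.png

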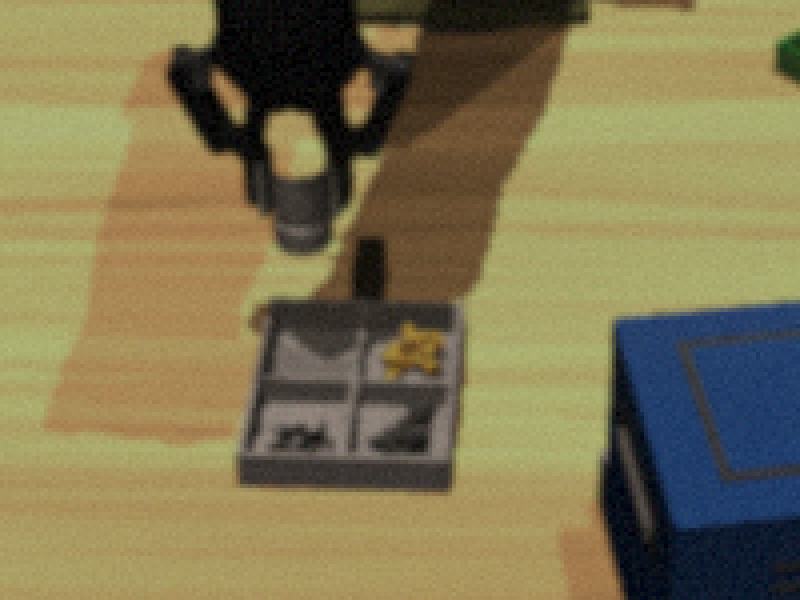

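The coupling is held upright over the tray and touched down at +4.6 mm, which is the pocket floor. I'll release it, check the result, and plan the tray grasp.

```bash
cat > s4.py <<'E'
from h import *
from fit import *
robot.let_go();e=np.array(robot.get_ee_pos());robot.move_l(e+[0,0,.12],.2)
robot.reach([.36,-.12,.2],rpy([0,0,-1],[0,1,0]))
s=robot.snapshot("scene");t=robot.snapshot("top");print(robot.get_clock())
a=cv2.resize(s["color"][200:300,240:340,::-1],(400,400),interpolation=3);b=cv2.resize(t["color"][170:270,284:384,::-1],(400,400),interpolation=3)
cv2.imwrite("pics/s4.png",np.hstack([a,b]))
M=[box(-.07,.07,-.06,.06,0,.025),box(-.114,-.07,-.009,.009,.01,.044)]
m=[d["mask"].astype(float) for d in robot.regions_of(t,"tray") if abs(d["bbox"][0]-334)<25]
if m: print("tray top",fit([(t,m[0])],M,[*TR]))
pt=[d["xy"] for d in robot.tip_of(t,"tray_pull") if abs(d["xy"][0]-334)<25];ps=[d["xy"] for d in robot.tip_of(s,"tray_pull") if abs(d["xy"][0]-281)<25]
print(pt,ps,tri(t,pt[0],s,ps[0]) if pt and ps else None,"model",loc(TR,-.094,0,.032))
for deg in(33,31,29):
  b=np.radians(deg)
  for n,p3 in (("pull",loc(TR,-.094,0,.032)),("mid",np.array([.462,.055,.032])),("pre",loc(CAB,-.199,0,.032)),("home",loc(CAB,-.022,0,.032))):
    X,Y=ax(TR if n=="pull" else CAB if n!="mid" else [0,0,.05]);z=np.sin(b)*X-[0,0,np.cos(b)]
    print(deg,n,ik(p3+.016*z,rpy(z,Y)),ik(p3-.06*z,rpy(z,Y)))
E
python3 s4.py
```

```text
22.2917
tray top (array([ 0.53706748, -0.04815946, -0.04068158]), np.float64(0.04343324780157887))
[[333.7, 252.9]] [] None model [ 0.4426829  -0.04455316  0.032     ]
33 pull [-0.13  0.23 -1.28 -0.51  0.05 -0.08] [-0.15 -0.06 -1.23 -0.17  0.06 -0.09]
33 mid [ 0.16  0.25 -1.23 -0.48 -0.06  0.09] [ 0.17 -0.02 -1.19 -0.18 -0.07  0.1 ]
33 pre [ 0.48  0.24 -1.24 -0.46 -0.18  0.28] [ 0.54 -0.03 -1.19 -0.14 -0.21  0.33]
33 home [ 0.36  0.41 -0.85 -0.26 -0.11  0.18] [ 0.38  0.23 -0.87 -0.09 -0.12  0.19]
31 pull [-0.13  0.21 -1.24 -0.42  0.05 -0.08] [-0.15 -0.06 -1.19 -0.1   0.05 -0.09]
31 mid [ 0.15  0.23 -1.19 -0.39 -0.05  0.09] [ 0.17 -0.02 -1.15 -0.1  -0.06  0.1 ]
31 pre [ 0.47  0.23 -1.2  -0.37 -0.16  0.28] [ 0.52 -0.03 -1.15 -0.06 -0.19  0.32]
31 home [ 0.35  0.41 -0.82 -0.18 -0.11  0.18] [ 0.37  0.24 -0.82 -0.02 -0.11  0.19]
29 pull [-0.13  0.2  -1.2  -0.33  0.04 -0.08] [-0.14 -0.05 -1.14 -0.02  0.05 -0.09]
29 mid [ 0.15  0.22 -1.15 -0.31 -0.05  0.09] [ 0.16 -0.01 -1.11 -0.03 -0.05  0.1 ]
29 pre [ 0.46  0.22 -1.16 -0.29 -0.15  0.28] [ 0.51 -0.02 -1.11  0.01 -0.17  0.31]
29 home [ 0.35  0.41 -0.78 -0.11 -0.1   0.18] [ 0.37  0.24 -0.78  0.05 -0.1   0.19]
```

View pics/s4.png

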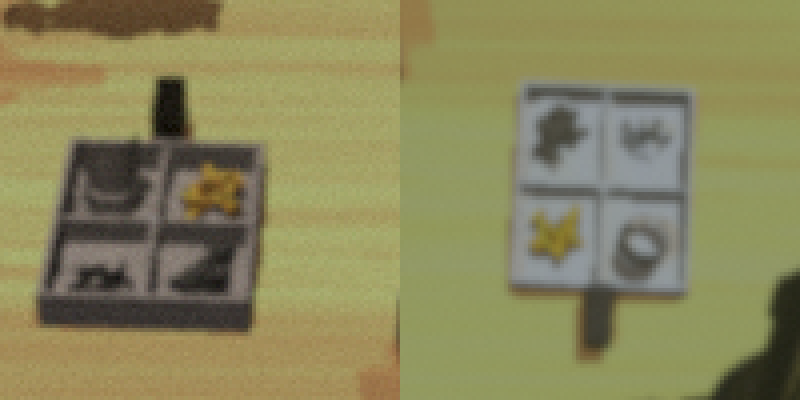

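The coupling stands upright in the pocket: top crop (640, 245), scene crop (112, 175). The tray hasn't moved. Next I grip the pull and drag the tray to the pre-insert pose.

```bash
cat >> h.py <<'E'
B=np.radians(30)
def pull(o,p3,back=-.016):
    X,Y=ax(o);z=np.sin(B)*X-[0,0,np.cos(B)]; return p3-back*z,rpy(z,Y)
E
cat > s5.py <<'E'
from h import *
from fit import *
TR[:]=[.5368,-.0483,-.0415]
g=loc(TR,-.094,0,.032);W=[(np.array([0,0,.053]),np.array([.440,.056,.032])),(CAB,loc(CAB,-.199,0,.032))]
p,r=pull(TR,g,.06);robot.reach(p,r)
p,r=pull(TR,g);robot.move_l(p,.12);robot.grab(60);print("gap",robot.get_finger_gap(),robot.get_clock())
for o,w in W:
    p,r=pull(o,w);robot.move_l(p,.1,rot=r);print(robot.get_ee_pos(),p,robot.get_contact_force(),robot.get_clock())
s=robot.snapshot("scene");t=robot.snapshot("top")
a=cv2.resize(s["color"][180:350,290:460,::-1],(400,400),interpolation=3);b=cv2.resize(t["color"][120:270,190:340,::-1],(400,400),interpolation=3)
cv2.imwrite("pics/s5.png",np.hstack([a,b]))
E
python3 s5.py
```

```text
gap 0.01722861079152883 24.875
[0.44867318 0.05633797 0.01860288] [0.44798877 0.0564238  0.01814359] [-0.2300424  -1.73316013  6.18745047] 26.0333
[0.43287855 0.161756   0.01857591] [0.43211628 0.16234619 0.01814359] [ 0.74720412 -4.81099518  6.26479219] 27.2583
```

View pics/s5.png

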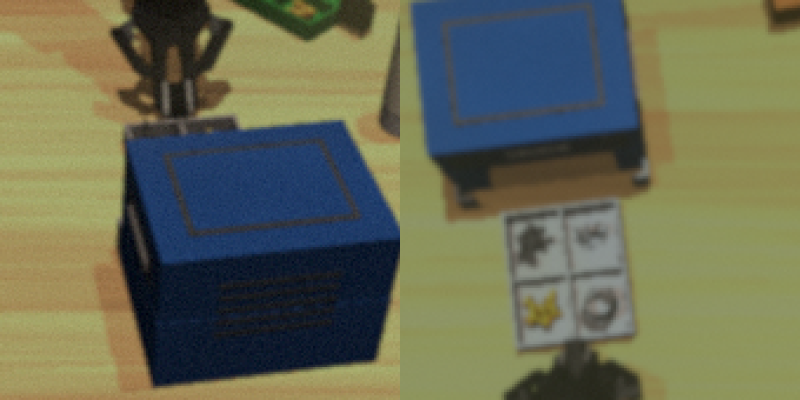

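The top view shows the tray aligned before the bay, with its rear edge at crop (563, 205) between the clips at (465, 198) and (640, 175). It may sit a few mm to the right, so I'll measure that.

```bash
python3 - <<'E'
from h import *
from fit import *
t=robot.snapshot("top");s=robot.snapshot("scene")
M=[box(-.07,.07,-.06,.06,0,.025)]
x0=loc(CAB,-.105,0);L=[d for d in robot.regions_of(t,"tray")]
for d in L:
    m=d["mask"].astype(float);print(d["bbox"],d["score"])
    if abs(d["bbox"][0]-403+0)<0 : pass
bx=proj(t,[x0])[0];c=[d for d in L if np.hypot(*(np.array(d["bbox"][:2])-bx))<20]
if c:
    m=c[0]["mask"].astype(float)
    for MM in (M,M+[box(-.114,-.07,-.009,.009,.01,.044)]):
        v,f=fit([(t,m)],MM,[x0[0],x0[1],.149]);d=v-CAB;k,ky=ax(CAB);print(v,f,"local",d[:2]@k[:2],d[:2]@ky[:2],d[2])
for n,p,b in(("s",s,box(0,.15,-.098,.098,0,.15)),("t",t,box(0,.15,-.098,.098,0,.15))):
    for d in robot.regions_of(p,"cabinet")[:1]: print(n,fit([(p,d["mask"].astype(float))],[b],[*CAB]))
# blue top face only, top view
hsv=cv2.cvtColor(t["color"],cv2.COLOR_RGB2HSV);m=((hsv[...,0]>95)&(hsv[...,0]<125)&(hsv[...,1]>120)&(hsv[...,2]>70)).astype(np.uint8)
n,lb,st,_=cv2.connectedComponentsWithStats(m);k=1+np.argmax(st[1:,4]);m=cv2.morphologyEx((lb==k).astype(np.uint8),cv2.MORPH_CLOSE,np.ones((9,9)))
print("topface",st[k],fit([(t,m.astype(float))],[box(0,.15,-.098,.098,.149,.15)],[*CAB]))
E
```

```text
[254.7, 228.6, 49.2, 68.5] 0.89
[190.5, 350.7, 70.0, 71.8] 0.84
[0.51650048 0.17336549 0.1498752 ] 0.07479974801190692 local -0.10591496166606831 -0.0016295602108348042 0.0008752048781916766
[0.51714115 0.1734756  0.14938139] 0.08076760467053812 local -0.10526504623716096 -0.0016157802247045514 0.0003813913339059949
s (array([0.62180303, 0.19007833, 0.15073102]), np.float64(0.02032790218855629))
t (array([0.61748101, 0.18985163, 0.1582034 ]), np.float64(0.1045456078714252))
topface [ 195  112   84   66 2110] (array([0.61734697, 0.19162881, 0.14064189]), np.float64(0.5497149141414897))
```

```bash
cat > s6.py <<'E'
from h import *
off=np.array([0,0,0])
def go(x,v,f):
    p,r=pull(CAB,loc(CAB,x-.094,.0015,.032));h=robot.move_l(p,v,rot=r,until_force=f)
    e=np.array(robot.get_ee_pos());k,ky=ax(CAB);p0=pull(CAB,loc(CAB,-.094,0,.032))[0]
    print(x,h,"local",np.round([(e-p0)@k,(e-p0)@ky],4),np.round(robot.get_contact_force(),1),robot.get_clock());return h
if not go(-.04,.1,15) and not go(.055,.1,15): go(.082,.03,12)
E
python3 s6.py
```

```text
-0.04 True local [-0.1042 -0.0008] [-0.8  0.2  3.5] 27.8167
```

```bash
sed -i 's/^if not.*/if not go(-.04,.07,35) and not go(.055,.07,30): go(.082,.03,14)/' s6.py; python3 s6.py
```

```text
-0.04 True local [-0.1042 -0.0008] [-2.4 -0.4  4.8] 28.05
```

```bash
python3 - <<'E'
from h import *
k,ky=ax(CAB)
e=np.array(robot.get_ee_pos());print(e,robot.get_orientation(),pull(CAB,loc(CAB,-.199,0,.032)))
for i in range(3):
    robot.move_l(e+.004*(i+1)*k,.03);print(robot.get_ee_pos(),robot.get_contact_force(),robot.get_ft_torque(),robot.get_finger_gap())
E
```

```text
[0.43298849 0.16164355 0.01844584] [ 3.14143946  0.52237952 -2.99316013] (array([0.43211628, 0.16234619, 0.01814359]), array([-3.14159265,  0.52359878, -2.99259265]))
[0.43343052 0.16168612 0.01814936] [-20.20608123  -2.97258998  32.83245748] [-0.17770607  0.74830407 -0.16494179] 0.017213724028396268
[0.43628354 0.16197462 0.01791077] [-23.66665805  -4.47682816  38.11746273] [-0.24222999  0.93955448 -0.01430132] 0.017244524745567744
[0.44012842 0.16255625 0.01768826] [-21.88448382  -4.06624245  34.10912559] [-0.1549257   1.07815753 -0.07072722] 0.017439427133513898
```

```bash
python3 - <<'E'
from h import *
k,ky=ax(CAB)
p0=pull(CAB,loc(CAB,-.094,0,.032))[0];R=pull(CAB,loc(CAB,0,0,0))[1]
x=(np.array(robot.get_ee_pos())-p0)@k
for dz in(.001,.002,.003):
    robot.move_l(p0+x*k+.0015*ky*0+[0,0,dz],.03);print(dz,robot.get_ee_pos(),np.round(robot.get_contact_force(),1))
    if robot.get_contact_force()[2]<0: break
for i in range(1,4):
    robot.move_l(p0+(x+.005*i)*k+[0,0,dz],.03);print(robot.get_ee_pos(),np.round(robot.get_contact_force(),1))
print(dz,robot.get_clock())
E
```

```text
0.001 [0.4366263  0.16305487 0.01780239] [-11.9  -1.8  16.2]
0.002 [0.43802425 0.16297043 0.01855214] [-0.  -0.7 -5.5]
[0.44535115 0.16440548 0.01998234] [ 0.7  0.1 -5.9]
[0.45044657 0.16522314 0.02036523] [ 0.2  0.4 -6. ]
[0.45537108 0.16594618 0.02037062] [ 0.3  0.4 -6.8]
0.002 30.4
```

```bash
cat > s6.py <<'E'
from h import *
k,ky=ax(CAB);p0=pull(CAB,loc(CAB,-.094,0,.032))[0]
def go(x,v,f,dz=.002,y=.001):
    h=robot.move_l(p0+x*k+y*ky+[0,0,dz],v,until_force=f);e=np.array(robot.get_ee_pos())-p0
    print(x,h,"local",np.round([e@k,e@ky,e[2]],4),np.round(robot.get_contact_force(),1),robot.get_clock());return h
if __name__=="__main__":
    if not go(-.03,.08,12) and not go(.055,.08,12): go(.082,.03,8)
E
python3 s6.py
```

```text
-0.03 False local [-0.0311  0.0007  0.0013] [-0.2 -0.5 -6.7] 31.2
0.055 False local [0.0539 0.0008 0.0015] [-0.4  0.1 -5.2] 32.4167
0.082 True local [ 0.0691  0.0004 -0.0002] [0.8 0.  1.1] 33.0167
```

```bash
python3 - <<'E'
from s6 import *
import cv2
go(.0695,.03,None,.002);go(.085,.03,14,.0025)
e=np.array(robot.get_ee_pos());print(robot.get_joint_positions())
t=robot.snapshot("top");cv2.imwrite("pics/s6.png",cv2.resize(t["color"][120:270,180:330,::-1],(600,600),interpolation=3))
E
```

```text
0.0695 False local [0.0689 0.001  0.0015] [ 0.5 -0.2 -5.7] 33.35
0.085 True local [ 0.0713  0.0004 -0.0003] [-0.9  0.5  1.9] 33.675
[ 0.35410695  0.40597673 -0.77912431 -0.10981353 -0.10346759  0.17875186]
```

View pics/s6.png

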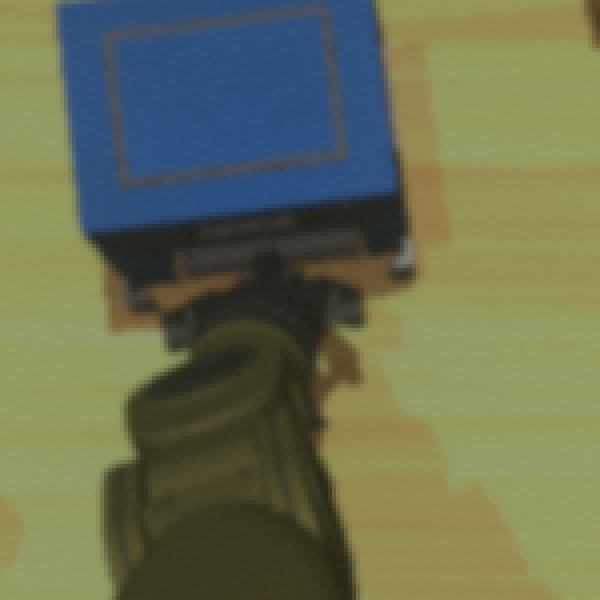

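```bash
python3 - <<'E'
from s6 import *
for x in(.072,.074,.076,.078,.080):
    go(x,.02,None,.0025)
    if abs(robot.get_contact_force()[:2]@k[:2])>22: break
E
```

```text
0.072 False local [0.0711 0.0007 0.0019] [-0.9 -1.1 -1.5] 34.25
0.074 False local [0.0711 0.0004 0.0008] [-5.6 -1.7  1.3] 34.5
0.076 False local [ 0.0712  0.0001 -0.0003] [-8.5 -3.   2. ] 34.75
0.078 False local [ 0.0712  0.     -0.0006] [-16.2  -4.   10.1] 35.0
0.08 False local [ 0.0712  0.0001 -0.0006] [-24.9  -5.7  20.4] 35.25
```

That is a hard stop: the tray is against the bay's back wall. I'll relax the push, release, retreat and look.

```bash
python3 - <<'E'
from s6 import *
from fit import *
go(.0725,.02,None,.0005)
print(robot.get_contact_force())
robot.let_go()
z=np.sin(B)*k-[0,0,np.cos(B)];e=np.array(robot.get_ee_pos())
robot.move_l(e-.1*z,.12);robot.reach([.3,-.08,.3],rpy([0,0,-1],[0,1,0]))
t=robot.snapshot("top");s=robot.snapshot("scene");print(robot.get_clock())
a=cv2.resize(t["color"][120:270,170:320,::-1],(400,400),interpolation=3);b=cv2.resize(s["color"][130:380,60:310,::-1],(400,400),interpolation=3)
cv2.imwrite("pics/s7.png",np.hstack([a,b]))
f=lambda x,y,z:np.round((proj(t,[loc(CAB,x,y,z)])[0]-[170,120])*400/150)
print("pull end top",f(-.04,-.009,.044),f(-.04,.009,.044),f(0,0,.044),"front wall top edge",f(0,-.06,.025),f(0,.06,.025), "if 5mm out",f(-.005,-.06,.025))
print([(d["xy"],ray(t,d["xy"],.032)) for d in robot.tip_of(t,"tray_pull")],loc(CAB,-.023,0,.032))
E
```

```text
0.0725 False local [ 0.0711  0.0008 -0.0005] [-5.8 -2.   1.8] 35.7917
[-5.75974368 -2.01870692  1.77147648]
39.0583
pull end top [216. 205.] [198. 207.] [202. 167.] front wall top edge [263. 164.] [146. 180.] if 5mm out [264. 169.]
[([249.8, 192.9], array([0.59590617, 0.1810558 , 0.032     ])), ([163.9, 323.6], array([0.24755345, 0.39296075, 0.032     ]))] [0.59825484 0.18728567 0.032     ]
```

View pics/s7.png

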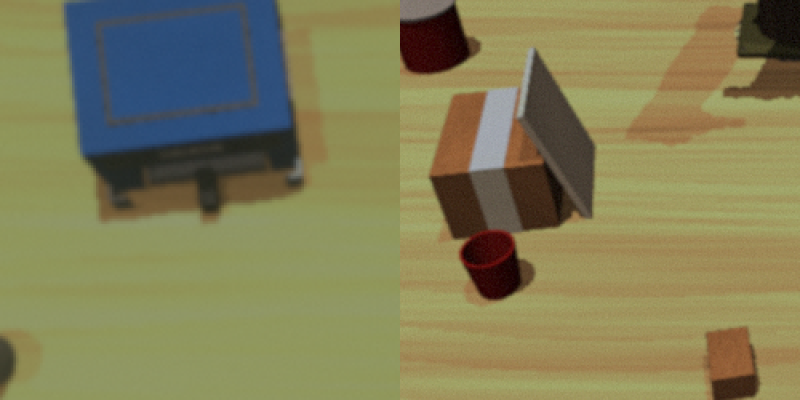

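The pull stands out centred at crop (209, 195), and the panel and cup are unchanged. To rule out any grip slip, I'll nudge the pull's end with the closed fingers until it stops hard.

```bash
python3 - <<'E'
from s6 import *
from fit import *
robot.grab(20)
X,Y=ax(CAB);R=pull(CAB,loc(CAB,0,0,0))[1];c=loc(CAB,-.11,.0005,.026)
robot.reach(c+[0,0,.1],R);robot.move_l(c,.12)
def push(d,f):
    h=robot.move_l(c+d*k,.03,until_force=f);e=np.array(robot.get_ee_pos())-loc(CAB,0,0);print(h,np.round([e@k,e@ky,e[2]],4),np.round(robot.get_contact_force(),1),robot.get_clock())
push(.08,3)
d=(np.array(robot.get_ee_pos())-c)@k
for i in range(1,6):
    push(d+.002*i,None)
    if abs(robot.get_contact_force()[0])>18: break
robot.move_l(c,.1);robot.move_l(c+[-.03,0,.15],.2);robot.reach([.3,-.08,.3],rpy([0,0,-1],[0,1,0]));robot.let_go();print(robot.get_clock())
t=robot.snapshot("top");i=cv2.resize(t["color"][160:205,190:300,::-1],(790,323),interpolation=3);cv2.imwrite("pics/s8.png",cv2.convertScaleAbs(i,alpha=2))
f=lambda x,y,z:np.round((proj(t,[loc(CAB,x,y,z)])[0]-[190,160])*790/110)
print("pull end",f(-.041,0,.044),f(-.041,0,.01),"wall top",f(0,-.06,.025),f(0,.06,.025),"bottom",f(0,-.06,0),f(0,.06,0))
E
```

```text
True [-0.0483  0.0003  0.0251] [-0.   0.1  0.2] 44.1
False [-0.0477  0.0002  0.0251] [-3.4 -0.6  1.1] 44.35
False [-0.0476  0.0001  0.0244] [-7.9 -3.3  4.4] 44.6
False [-0.0475  0.0001  0.0235] [-13.8  -1.1   7.1] 44.85
False [-0.0474  0.      0.0226] [-18.   -1.8  10.5] 45.1
False [-0.0473 -0.0001  0.0216] [-21.5  -2.8  12.1] 45.35
49.175
pull end [414. 270.] [427. 289.] wall top [566. 154.] [250. 196.] bottom [572. 171.] [263. 212.]
```

View pics/s8.png

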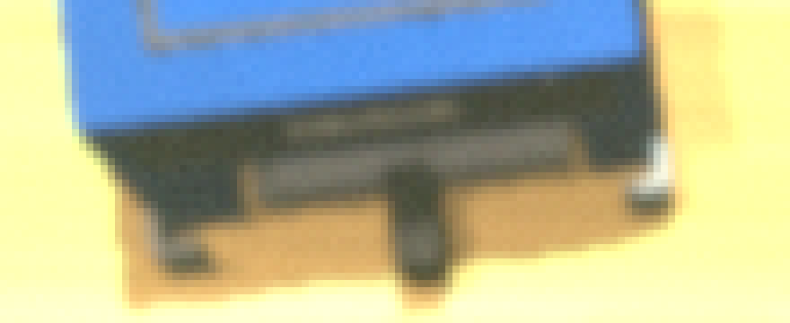

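The tray did not move under 20 N. The front wall's foot shows at (260, 208) to (575, 170), and (263, 212) to (572, 171) is predicted for a flush wall, so the tray is fully home.

```bash
python3 -c "
from workcell import robot
print(robot.close_job())"
```

```text
the job is handed in; nothing more can be done
None
```

The job is handed in at about 49 s: the panel leans on the carton at about 16°, the coupling stands upright in the tray's empty pocket, and the tray is fully home in the bottom bay with its pull outwards. The judge's verdict was not returned.

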